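Unlock the tipping tray, send the brass bushing down it and lock it again

TASK

Draw the red knob of the spring bolt back and across into its side notch so that the bolt stays drawn by itself, then set the brass flanged bushing down on the yellow mark of the tray, so that its weight alone tips the tray and it slides into the blue bin. Once the tray has swung back level, free the knob from the notch so that the bolt springs fully home and locks the tray again. Do not drop or throw the bushing, and leave the two steel bushings and everything else on the bench where they are.

Things in the scene. Friction and masses are not known exactly. Their poses are not given: they have to be found in the camera images.
- station: Fixed tipping-tray station, green steel, 500 mm long. Origin on the bench top under the tray's pivot; +x runs along the tray towards the blue bin, z up. In this frame: tray x -78 to 113 mm, pivot at height 90 mm; blue bin x 122 to 272, y -63 to 63 mm outside, floor at 8 mm, walls 55 mm high (22 mm on the tray side), 4 mm thick; gate plate of the bolt x -212 to -130, y -30 to 39, top at 116 mm.
- tray (a joint): Tip angle of the tray, rad: 0 level (its rest when empty, held by about 0.06 N m; it swings back in a second), 0.38 fully tipped, bin end down. The bushing tips it when set over 25 mm from the pivot on the bin side. Slick floor 56 mm wide between walls 10 mm high, bin end open. With the bolt home, its nose over the orange tongue at the rear, the tray cannot tip.
- tray_load (a point): Centre of the yellow mark on the tray's floor (top surface), 45 mm from the pivot on the bin side; 90 mm above the bench when the tray is level.
- bolt (a joint): How far the spring bolt is drawn, m, along the station's -x: 0 fully home (tray locked), at most 0.036. The spring pulls it home with 3 N at 0, rising to 10 N at 0.036. The knob's stem runs in a J-shaped slot in the gate plate: straight slot along x, and at bolt above 0.028 (to 0.036) it may move across to +y of the station; at the far side (cross 0.018 to 0.023) a pocket lets it spring back to bolt 0.023, where it stays. Anywhere else it snaps home when let go.
- cross (a joint): How far the knob is moved across the bolt, m, along the station's +y: 0 in the straight slot, 0.018 to 0.022 resting in the notch, at most 0.023; a second spring (1.4 N at 0 to 4.2 N) pushes it back to 0. To free it from the notch, draw it to bolt 0.030 or more, move it across to 0 and let it go home.
- knob_grip (a point): Centre of the upright red cylindrical knob, 22 mm across and 32 mm tall, 143 mm above the bench; moves with the bolt. Its underside is 11 mm above the steel gate plate. At bolt 0, cross 0 it lies at x -150 mm, y 0 of the station.
- brass_bush: The brass flanged bushing to send, standing on its flange: flange 44 mm across and 8 mm thick at the bottom, body 32 mm across, 46 mm tall in all, about 0.34 kg. Origin at the centre of its underside, z along its axis.
- brass_mid (a point): A point on the brass bushing's axis, 20 mm above its underside.
- steel_bush_1: Steel bushing of the same shape and size; leave it. Origin at the centre of its underside.
- steel_bush_2: Another steel bushing of the same shape and size; leave it. Origin at the centre of its underside.
- spanner: Spanner lying on the bench; leave it.
- chip_brush: Brush lying on the bench; leave it.
- screwdriver: Screwdriver lying on the bench; leave it.
- oil_can: Red can, 56 mm across, 100 mm tall; leave it.
- caliper: Caliper lying on the bench; leave it.
- vee_block: Dark steel vee block, 60 mm long, 42 mm tall; leave it.
- hex_stub: Dark steel stepped stub, 28 mm across, 50 mm tall; leave it.
Things that resemble listed ones, but are neither listed nor needed, are in the scene too. What is meant by the brass_bush is not pink or purple, and is the smaller of those in its own colour.

How it is judged:
By the outcome, as a careful person would: the job done as asked, in the order asked, and still so for the second after the job is handed in, with the robot touching nothing.
It also fails if it takes over 64 s, if anything falls off the work surface, if the arm or the gripper's body presses on something with over 40 N, if the wrist force passes 120 N, or if a joint passes its speed limit or range.

ROBOT

A 6-joint arm with a two-finger parallel gripper is mounted at the origin on the work surface. World frame = base frame: x ahead of the robot, y to its left, z up, the work surface at z = 0. Lengths are in m, angles in rad, forces in N, time in s.
With the tool pointing down it reaches from about 0.35 to 0.975 m from the base axis. Payload 4.9 kg.
Tool frame: the origin (TCP) lies on the centre line of the jaws, within the pads' length; the fingertips stand 22 mm ahead of it and the grasp point (between the pads) lies 3 mm ahead of it; z points along the fingers, y is the line along which they close (so a half turn about z gives the same grasp; the last joint's range is limited). The gripper opens to 85 mm and grips with 20 to 120 N. Pads are 22 mm wide; open, the fingers measure 114 mm over their backs; the gripper's body (76 mm by 85 mm) begins 54 mm behind the grasp point. The pads swing forward as they close: fully open they stand 13 mm farther back than shut.
Start: joints at [-1.227, 0.053, 1.613, -0, 1.476, -0.119], TCP at [0.279, -0.559, 0.253] pointing down, gripper open.
Joint ranges: [-3.01, 3.01], [-1.01, 2.22], [0.06, 2.58], [-1.02, 4.17], [0.09, 2.62], [-3.14, 3.14]. Speed limits (rad/s): [2.57, 2.57, 3.14, 3.14, 3.14, 3.14].

INTERFACE

Orientations are given as a 3x3 rotation matrix whose columns are the frame's x, y, z axes.
In Python, from workcell import bot gives the robot as it stands.
- The arm moves only by the tool servo_tool, never from a script. Its argument "deltas" is a list of rows, each a list of 7 numbers: the shift along the tool's x, y, z in m, then the turn, a rotation vector about the tool's x, y, z in degrees, then the opening, from 0 (shut) to 1 (fully open). A call has 1 to 20 rows; each row is the pose to reach, as a shift and turn from the pose commanded when the call began, along the tool's axes at that moment; what a row does not reach only later rows make up. A row lasts 1/10 s, in which the tool goes at most 50 mm and 8.59 degrees, less where a joint would pass 70% of its speed; a pose out of reach is approached as far as the arm can. A call with a gripper value outside its range is refused whole. The fingers move at their own pace and stop on an object; "force" is the grip in N (left out, the last holds). Time passes only in rows, so rows that repeat a pose let the fingers close. It gives the time, the measured TCP pose, the force, the opening and the grip force at its end, in the units of the state.
- bot.read_state(): the state, without advancing time (a new reading comes with each control period).
- bot.snapshot(name): name is "side" or "top" or "wrist"; returns a dict with "image" (400x640x3 uint8, red, green, blue), "z_map" (400x640 float32, m along the optical axis (not along the pixel's ray), 0 where there is no reading), "fx", "fy", "cx", "cy" (pixels), "origin" and "rotation" of the camera in the world. Camera axes: x right, y up, looking along -z (the intrinsics and any distortion apply to the point x, -y, -z); pixel columns grow to the right and rows downward; lengths in m; the calibration is good to about 2 mm. A picture is of the moment at which its call begins.
- bot.finish_job(): hands the job in; it is judged then, once.
Trained networks look in a picture, given as the dict that the camera call returned (one of the last four; its "shot" number tells which), for a name from the list of things; names that differ only in an ending like _2 or _b are one class to them, and where a whole thing is asked for, a point or a joint stands for the part that bears it (a point fixed in the world has none). Each returns a list of dicts, best first, with "p" (0 to 1); they miss things now and then, are a little off and sometimes report something else, mostly with a low value. They report only what shows in the picture. A call takes as long as a camera call. They do not tell look-alikes from the thing itself.
- bot.spot_in(name, picture): "uv" ([column, row] in pixels, amid what is visible of it).
The state is a dict: "clock": time; "joint_positions": joint angles; "dq": joint speeds; "joint_torque": joint torques, N m; "eef_pos": TCP position; "orientation": TCP orientation; "ft_force": force on the tool from outside, world axes, zero at the start; "wrist_torque": the same for the moment, N m; "gripper_width": finger opening in m; "gripper_force": force on a finger pad.
Only numpy, scipy, OpenCV 4.12 (cv2) and the standard library are available. Lean on these libraries where they do the work, as an engineer would, in place of code of your own. Each camera call takes 0.05 s, during which the arm holds its last target. There are 200 camera calls.

## Working session

There is one attempt and no reset: what is moved stays moved. The work goes in short steps, Python scripts to look and compute and a tool call to move; the robot and the scene stay as the last step left them, time stands still between calls to the robot, and variables do not carry over. Pictures are saved under pics/ and viewed, at most 10 in all, crops included, and the job is handed in when it is done.

Besides the shell and the picture viewer there is one more tool, called by a JSON object that holds its "op" and its "data". servo_tool: Moves the arm, as the interface text tells. Its arguments: {"type":"object","properties":{"deltas":{"type":"array","items":{"type":"array","items":{"type":"number"}}},"force":{"type":"number"}},"required":["deltas"]}

```bash
mkdir -p pics; cat > h.py <<'E'
import numpy as np, cv2
from workcell import bot
def snap(n,f=None):
    s=bot.snapshot(n)
    if f: cv2.imwrite('pics/'+f,s['image'][:,:,::-1])
    return s
def px(s,u,v,z=None):
    """world point of pixel; by depth, or on plane height z"""
    d=np.array([(u-s['cx'])/s['fx'],-(v-s['cy'])/s['fy'],-1.])
    R=np.array(s['rotation']);o=np.array(s['origin'])
    if z is None:
        p=s['z_map'][int(v)-2:int(v)+3,int(u)-2:int(u)+3];p=p[p>0]
        return o+R@d*np.median(p) if len(p) else None
    w=R@d
    return o+w*(z-o[2])/w[2]
E
python3 - <<'E'
from h import *
np.set_printoptions(precision=3,suppress=True)
for n in ['top','side']:
    s=snap(n,n+'1.png'); print(n,s['origin'],s['fx'],[k for k in s])
    for t in ['knob_grip','brass_bush','steel_bush_1','tray','station','oil_can']:
        for d in bot.spot_in(t,s)[:5]: print(t,np.round(d['uv']),round(d['p'],2),px(s,*d['uv']))
E
```

```text
top [ 0.344 -0.004  1.344] 430.88504591837096 ['image', 'z_map', 'fx', 'fy', 'cx', 'cy', 'origin', 'rotation', 'shot']
knob_grip [216. 153.] 0.31 [0.74  0.325 0.023]
brass_bush [423. 213.] 0.62 [ 0.539 -0.319  0.046]
brass_bush [444. 238.] 0.58 [ 0.462 -0.383  0.024]
brass_bush [409. 274.] 0.57 [ 0.354 -0.262  0.065]
brass_bush [416. 243.] 0.5 [ 0.447 -0.293  0.045]
steel_bush_1 [381. 182.] 0.42 [ 0.636 -0.193  0.045]
steel_bush_1 [295. 232.] 0.3 [0.472 0.067 0.158]
tray [311. 180.] 0.75 [0.636 0.023 0.089]
station [311. 176.] 0.67 [0.646 0.022 0.09 ]
station [383. 245.] 0.37 [ 0.441 -0.193  0.045]
oil_can [398. 144.] 0.7 [ 0.74  -0.241  0.099]
side [ 0.358 -0.916  1.066] 459.30162481516186 ['image', 'z_map', 'fx', 'fy', 'cx', 'cy', 'origin', 'rotation', 'shot']
brass_bush [279. 321.] 0.97 [ 0.372 -0.303  0.057]
brass_bush [346. 320.] 0.86 [ 0.537 -0.329  0.041]
brass_bush [326. 354.] 0.78 [ 0.467 -0.418  0.063]
brass_bush [302. 164.] 0.45 [0.55  0.34  0.005]
steel_bush_1 [290. 190.] 0.73 [0.469 0.057 0.15 ]
steel_bush_1 [368. 277.] 0.68 [ 0.631 -0.21   0.033]
steel_bush_1 [350. 322.] 0.58 [ 0.546 -0.336  0.041]
steel_bush_1 [299. 288.] 0.52 [ 0.441 -0.206  0.037]
tray [344. 204.] 0.63 [0.624 0.025 0.089]
station [350. 216.] 0.93 [0.647 0.038 0.016]
station [298. 289.] 0.24 [ 0.437 -0.204  0.034]
oil_can [415. 278.] 0.81 [ 0.737 -0.272  0.081]
```

```bash
ls pics
```

```text
side1.png
top1.png
```

View pics/top1.png

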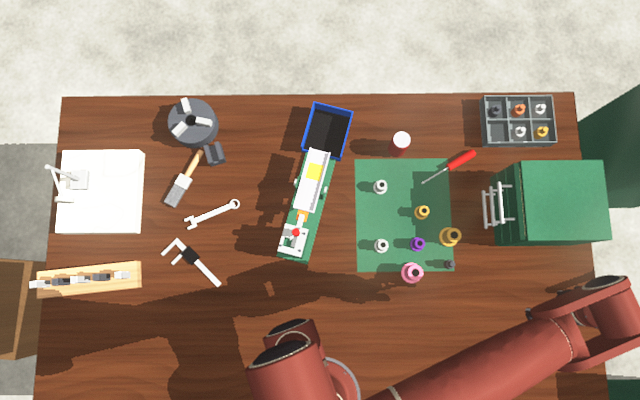

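View pics/side1.png

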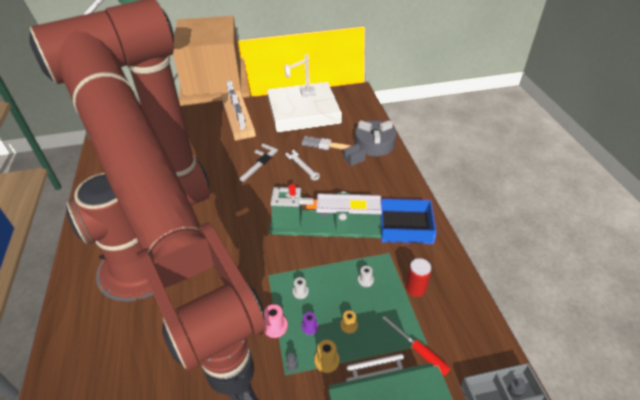

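Candidates for the brass bushing (top image): small brass at (423,212), larger brass at (450,237), purple at (418,243), pink at (412,272). I choose the small brass at (423,212). The knob is at (296,232), the yellow mark at (315,171) and the bin at (327,130). Next I'll measure these and check the bushing in a close crop.

```bash
cat > m.py <<'E'
from h import *
np.set_printoptions(precision=4,suppress=True)
def cloud(s):
    v,u=np.mgrid[:400,:640]; Z=s['z_map']
    d=np.stack([(u-s['cx'])/s['fx']*Z,-(v-s['cy'])/s['fy']*Z,-Z],-1)
    P=d@np.array(s['rotation']).T+np.array(s['origin']); P[Z<=0]=np.nan
    return P
def mask(s,c):
    h=cv2.cvtColor(s['image'],cv2.COLOR_RGB2HSV).astype(int); H,S,V=h[...,0],h[...,1],h[...,2]
    return {'red':((H<6)|(H>174))&(S>170)&(V>110),'yel':(H>22)&(H<34)&(S>150)&(V>150),'brass':(H>12)&(H<25)&(S>110)&(V>90),
      'blue':(H>105)&(H<130)&(S>130)}[c]
def stats(P,m,lo,hi,zl,zh):
    k=m&(P[...,0]>lo[0])&(P[...,0]<hi[0])&(P[...,1]>lo[1])&(P[...,1]<hi[1])&(P[...,2]>zl)&(P[...,2]<zh)
    Q=P[k]; vv,uu=np.where(k)
    return Q,(uu.mean(),vv.mean()) if len(Q) else None
E
python3 - <<'E'
from m import *
for n in ['top','side']:
    s=snap(n); P=cloud(s)
    for c,lo,hi,zl,zh in [('red',(.40,0),(.55,.15),.12,.18),('yel',(.5,-.06),(.8,.12),.07,.11),('blue',(.6,-.2),(.95,.2),.045,.065),('brass',(.49,-.37),(.59,-.27),.038,.06),('brass',(.49,-.37),(.59,-.27),.002,.06)]:
        Q,uv=stats(P,mask(s,c),lo,hi,zl,zh)
        if len(Q): print(n,c,len(Q),np.array(uv),'mean',Q.mean(0),'mid',(Q.min(0)+Q.max(0))/2,'ext',np.ptp(Q,axis=0), 'rect',cv2.minAreaRect(Q[:,:2].astype('f4')*1000))
    if n=='top':
        # tray white pixels
        k=(np.abs(P[...,2]-.09)<.004)&(P[...,0]>.5)&(P[...,0]<.8)&(P[...,1]>-.06)&(P[...,1]<.1)
        print('tray',cv2.minAreaRect(P[k][:,:2].astype('f4')*1000),k.sum())
    c=s['image'][190:255,380:470] if n=='top' else s['image'][270:370,250:400]
    cv2.imwrite(f'pics/crop_{n}.png',cv2.resize(c,None,fx=5,fy=5,interpolation=cv2.INTER_CUBIC)[:,:,::-1])
E
```

```text
top red 39 [295.4103 232.    ] mean [0.4717 0.0645 0.1569] mid [0.4719 0.0654 0.149 ] ext [0.0164 0.0164 0.0261] rect ((471.8712463378906, 65.36500549316406), (16.05930519104004, 16.557260513305664), 2.832090377807617)
top yel 24 [319.7917 172.7917] mean [ 0.6559 -0.0046  0.0906] mid [ 0.6547 -0.0052  0.0903] ext [0.0441 0.0124 0.0102] rect ((654.9357299804688, -4.408832550048828), (4.481377601623535, 45.752166748046875), 75.705078125)
top blue 205 [329.2341 120.239 ] mean [ 0.8347 -0.0359  0.0539] mid [ 0.8067 -0.0276  0.0529] ext [0.1795 0.1609 0.0158] rect ((808.4371948242188, -27.12769317626953), (129.0439453125, 154.86936950683594), 74.57778930664062)
top brass 61 [422.9836 209.7705] mean [ 0.548  -0.3184  0.0459] mid [ 0.5474 -0.3192  0.0458] ext [0.0312 0.0312 0.013 ] rect ((547.4501342773438, -319.6200866699219), (29.831985473632812, 31.917240142822266), 20.896907806396484)
top brass 136 [420.8309 212.0515] mean [ 0.5436 -0.3156  0.028 ] mid [ 0.5462 -0.3215  0.0272] ext [0.0413 0.0454 0.0503] rect ((544.22900390625, -318.3514404296875), (39.86980438232422, 38.53944396972656)
[... 562 characters left out ...]
62744140625)
side blue 369 [410.5854 216.9404] mean [ 0.8156 -0.0367  0.0516] mid [ 0.8079 -0.0284  0.0526] ext [0.1793 0.167  0.0152] rect ((808.7530517578125, -29.52222442626953), (138.46629333496094, 152.32557678222656), 73.92449188232422)
side brass 119 [349.     316.5294] mean [ 0.5466 -0.3234  0.0458] mid [ 0.5467 -0.3221  0.0448] ext [0.0306 0.0316 0.0135] rect ((547.024169921875, -321.8177185058594), (30.983675003051758, 30.159442901611328), 75.61172485351562)
side brass 279 [348.6918 321.8172] mean [ 0.5452 -0.3278  0.0282] mid [ 0.5473 -0.3119  0.0268] ext [0.0421 0.0635 0.0494] rect ((543.1448974609375, -315.4396057128906), (41.92124557495117, 57.8798942565918), 27.17461395263672)
```

View pics/crop_side.png

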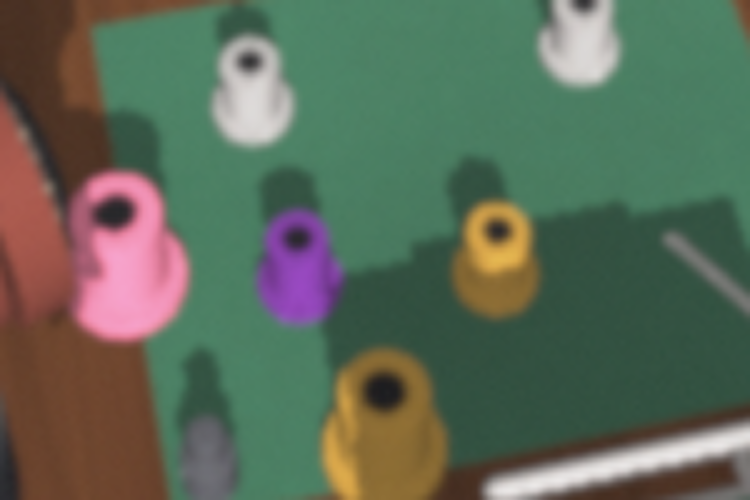

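Crop: the small brass bushing is at (497,255) in full view, with the larger brass at (385,430), purple at (300,265) and pink at (125,255). My choice is confirmed: its top is at 46 mm as listed. The knob, yellow mark and bin agree with one station pose: yaw −15.3°, origin (0.618, 0.024).

```bash
cat > d.py <<'E'
from m import *
import sys
st=bot.read_state(); R=np.array(st['orientation']); p=np.array(st['eef_pos'])
a=np.deg2rad(-15.3); ux=np.array([np.cos(a),np.sin(a),0]); uy=np.array([-np.sin(a),np.cos(a),0])
O=np.array([.6177,.0244,0])
def to(q): return (R.T@(np.array(q)-p))
if __name__=='__main__':
    print(st['clock'],p,st['gripper_width'],st['ft_force'],st['joint_positions']); print(R)
    yt=R.T@uy; print('turn z deg to align y:',np.rad2deg(np.arctan2(-yt[0],yt[1])),np.rad2deg(np.arctan2(yt[0],-yt[1])))
    print('ux,uy in tool',R.T@ux,R.T@uy,'station pos',(p-O)@ux,(p-O)@uy,p[2])
    for n,q in [('knob hi',[.473,.064,.23]),('knob',[.473,.064,.151]),('brass',[.547,-.321,.036]),('tray',list((O+.045*ux)[:2])+[.126])]: print(n,to(q))
E
python3 d.py
```

```text
0.8 [ 0.279  -0.5593  0.2533] 0.0851613354116691 [-0.0032  0.1141  0.0465] [-1.227   0.0527  1.6129  0.      1.476  -0.119 ]
[[ 0.8948  0.4464  0.    ]
 [ 0.4464 -0.8948 -0.    ]
 [ 0.      0.     -1.    ]]
turn z deg to align y: -138.18408972895134 41.81591027104865
ux,uy in tool [0.7453 0.6667 0.    ] [ 0.6667 -0.7453 -0.    ] station pos -0.17266161243569314 -0.6523328757029685 0.2533326992294806
knob hi [ 0.4518 -0.4711  0.0233]
knob [ 0.4518 -0.4711  0.1023]
brass [ 0.3462 -0.0936  0.2173]
tray [ 0.5972 -0.3411  0.1273]
```

{"op": "servo_tool", "data": {"deltas": [[0.452,-0.471,0.033,0,0,41.8,0.7],[0.452,-0.471,0.033,0,0,41.8,0.7],[0.452,-0.471,0.033,0,0,41.8,0.7],[0.452,-0.471,0.033,0,0,41.8,0.7],[0.452,-0.471,0.033,0,0,41.8,0.7],[0.452,-0.471,0.033,0,0,41.8,0.7],[0.452,-0.471,0.033,0,0,41.8,0.7],[0.452,-0.471,0.033,0,0,41.8,0.7],[0.452,-0.471,0.033,0,0,41.8,0.7],[0.452,-0.471,0.033,0,0,41.8,0.7],[0.452,-0.471,0.033,0,0,41.8,0.7],[0.452,-0.471,0.033,0,0,41.8,0.7],[0.452,-0.471,0.033,0,0,41.8,0.7],[0.452,-0.471,0.033,0,0,41.8,0.7],[0.452,-0.471,0.033,0,0,41.8,0.7],[0.452,-0.471,0.033,0,0,41.8,0.7]], "force": 60}}

```text
clock: 2.4
eef_pos: [0.4731, 0.0633, 0.2203]
orientation: [[0.964, -0.264, -0.0], [-0.264, -0.964, -0.001], [0.0, 0.001, -1.0]]
ft_force: [0.3, 0.6, 0.4]
gripper_width: 0.0599
gripper_force: 0.0
```

```bash
python3 - <<'E'
from d import *
s=snap('wrist','w1.png'); P=cloud(s)
Q,uv=stats(P,mask(s,'red'),(.42,0),(.55,.12),.12,.175)
print(len(Q),uv,Q.mean(0) if len(Q) else 0,'mid',(Q.min(0)+Q.max(0))/2,np.ptp(Q,axis=0))
T=Q[Q[:,2]>.156]; print('top',T.mean(0),(T.min(0)+T.max(0))/2,np.ptp(T,axis=0))
E
python3 d.py
```

```text
1049 (np.float64(313.1448999046711), np.float64(219.08102955195423)) [0.4782 0.0642 0.1537] mid [0.4753 0.0647 0.1448] [0.0204 0.0208 0.0308]
top [0.4758 0.0649 0.1582] [0.4752 0.0649 0.1581] [0.0202 0.0203 0.0041]
2.45 [0.4731 0.0628 0.2204] 0.059756364086121484 [-0.2346 -0.6828 -0.5654] [-0.0238 -0.2913  1.983  -0.0004  1.4498  1.8155]
[[ 0.9642 -0.2653  0.0001]
 [-0.2653 -0.9642 -0.0004]
 [ 0.0002  0.0004 -1.    ]]
turn z deg to align y: 179.9178818945797 -0.08211810542029926
ux,uy in tool [ 1.     -0.0014  0.0002] [-0.0014 -1.     -0.0004] station pos -0.149616104384858 -0.001078107195288138 0.22039462478276428
knob hi [-0.0004 -0.0011 -0.0096]
knob [-0.0004 -0.0011  0.0694]
brass [0.173  0.3504 0.1846]
tray [ 0.1946 -0.0014  0.0944]
```

View pics/w1.png

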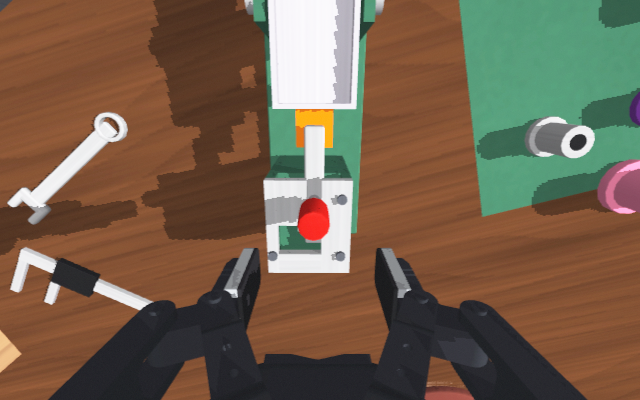

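The wrist picture shows the knob at (314,218), centred between the open fingers. The slot's side arm is to its left (+y).

{"op": "servo_tool", "data": {"deltas": [[0.001,-0.0015,0.04,0,0,0,0.7],[0.001,-0.0015,0.06,0,0,0,0.7],[0.001,-0.0015,0.069,0,0,0,0.7],[0.001,-0.0015,0.069,0,0,0,0.0],[0.001,-0.0015,0.069,0,0,0,0.0],[0.001,-0.0015,0.069,0,0,0,0.0],[0.001,-0.0015,0.069,0,0,0,0.0],[0.001,-0.0015,0.069,0,0,0,0.0],[0.001,-0.0015,0.069,0,0,0,0.0]], "force": 60}}

```text
clock: 3.35
eef_pos: [0.4758, 0.0652, 0.1533]
orientation: [[0.965, -0.263, 0.003], [-0.263, -0.965, -0.0], [0.003, -0.001, -1.0]]
ft_force: [-1.1, 1.0, 6.0]
gripper_width: 0.0206
gripper_force: 59.0
```

{"op": "servo_tool", "data": {"deltas": [[-0.01,0,-0.002,0,0,0,0],[-0.022,0,-0.002,0,0,0,0],[-0.03,0,-0.002,0,0,0,0],[-0.033,0,-0.002,0,0,0,0],[-0.033,0,-0.002,0,0,0,0],[-0.033,0,-0.002,0,0,0,0]]}}

```text
clock: 3.95
eef_pos: [0.4443, 0.0739, 0.1535]
orientation: [[0.965, -0.263, 0.007], [-0.263, -0.965, -0.0], [0.007, -0.001, -1.0]]
ft_force: [9.6, 1.1, -5.8]
gripper_width: 0.0199
gripper_force: 59.3
```

```bash
python3 d.py
```

```text
3.95 [0.4443 0.0739 0.1535] 0.019870421232725522 [ 9.6473  1.123  -5.7794] [-0.0005 -0.3073  2.1103 -0.0003  1.3318  1.837 ]
[[ 0.9646 -0.2635  0.0069]
 [-0.2635 -0.9647 -0.0003]
 [ 0.0067 -0.0015 -1.    ]]
turn z deg to align y: -179.9780399165843 0.021960083415709656
ux,uy in tool [1.     0.0004 0.0067] [ 0.0004 -1.      0.0015] station pos -0.18027736651633045 0.0019703460233991762 0.15346785534733726
knob hi [ 0.0308  0.0019 -0.0763]
knob [0.0302 0.002  0.0027]
brass [0.2023 0.354  0.1183]
tray [0.2251 0.0021 0.029 ]
```

{"op": "servo_tool", "data": {"deltas": [[0,-0.008,0,0,0,0,0],[0,-0.016,0,0,0,0,0],[0,-0.0215,0,0,0,0,0],[0,-0.0215,0,0,0,0,0],[0,-0.0215,0,0,0,0,0]]}}

```text
clock: 4.45
eef_pos: [0.4499, 0.0931, 0.1534]
orientation: [[0.965, -0.263, 0.005], [-0.263, -0.965, -0.005], [0.006, 0.003, -1.0]]
ft_force: [6.8, -6.2, -4.4]
gripper_width: 0.0201
gripper_force: 59.6
```

{"op": "servo_tool", "data": {"deltas": [[0.005,-0.001,0,0,0,0,0],[0.01,-0.001,0,0,0,0,0],[0.01,0,0,0,0,0,0],[0.01,0,0,0,0,0,0]]}}

```text
clock: 4.85
eef_pos: [0.4588, 0.0906, 0.1534]
orientation: [[0.965, -0.264, 0.003], [-0.264, -0.965, -0.004], [0.004, 0.003, -1.0]]
ft_force: [4.5, -4.7, -1.9]
gripper_width: 0.0203
gripper_force: 59.9
```

{"op": "servo_tool", "data": {"deltas": [[0.01,0,0,0,0,0,0],[0.0,0,0,0,0,0,0.5],[0.0,0,0,0,0,0,0.6],[0,0,0,0,0,0,0.6],[0,0,-0.03,0,0,0,0.6],[0,0,-0.07,0,0,0,0.6],[0,0,-0.07,0,0,0,0.6]]}}

```text
clock: 5.55
eef_pos: [0.4614, 0.0921, 0.2299]
orientation: [[0.965, -0.264, 0.012], [-0.264, -0.965, 0.0], [0.011, -0.003, -1.0]]
ft_force: [1.2, -0.1, 0.1]
gripper_width: 0.0514
gripper_force: 0.0
```

```bash
cat > k.py <<'E'
from d import *
for n in ['top','side','wrist']:
    s=snap(n,n+'_k%d.png'%int(st['clock']*10)); P=cloud(s)
    Q,uv=stats(P,mask(s,'red'),(.40,0),(.55,.15),.12,.175)
    if len(Q):
        T=Q[Q[:,2]>.15]; c=(T.min(0)+T.max(0))/2; print(n,len(Q),'top mid',c,'station',(c-O)@ux,(c-O)@uy)
E
python3 k.py; python3 d.py
```

```text
side 66 top mid [0.4568 0.0875 0.1565] station -0.17180864203804136 0.01841331423078966
wrist 1003 top mid [0.4582 0.0881 0.1556] station -0.1706656056913456 0.01933296426075636
5.7 [0.4581 0.092  0.2231] 0.05139435360658111 [-1.1559 -0.0105 -0.6933] [ 0.0387 -0.3209  2.0016 -0.0001  1.4606  1.8762]
[[ 0.9646 -0.2636  0.0002]
 [-0.2636 -0.9646 -0.0001]
 [ 0.0003 -0.     -1.    ]]
turn z deg to align y: -179.98383922662867 0.016160773371314666
ux,uy in tool [1.     0.0003 0.0003] [ 0.0003 -1.      0.    ] station pos -0.17179137094295177 0.023043158084133254 0.22310749495746127
knob hi [ 0.0218  0.023  -0.0069]
knob [0.0217 0.023  0.0721]
brass [0.1946 0.3749 0.1872]
tray [0.2168 0.0231 0.0972]
```

{"op": "servo_tool", "data": {"deltas": [[0.195,0.375,0.0,0,0,0,0.75],[0.195,0.375,0.0,0,0,0,0.75],[0.195,0.375,0.0,0,0,0,0.75],[0.195,0.375,0.0,0,0,0,0.75],[0.195,0.375,0.04,0,0,0,0.75],[0.195,0.375,0.08,0,0,0,0.75],[0.195,0.375,0.08,0,0,0,0.75],[0.195,0.375,0.08,0,0,0,0.75],[0.195,0.375,0.08,0,0,0,0.75],[0.195,0.375,0.08,0,0,0,0.75],[0.195,0.375,0.08,0,0,0,0.75],[0.195,0.375,0.08,0,0,0,0.75]]}}

```text
clock: 6.9
eef_pos: [0.547, -0.32, 0.1428]
orientation: [[0.965, -0.263, -0.001], [-0.263, -0.965, 0.001], [-0.001, -0.001, -1.0]]
ft_force: [0.6, 0.2, 0.3]
gripper_width: 0.0641
gripper_force: 0.0
```

```bash
python3 - <<'E'
from d import *
s=snap('wrist','w2.png'); P=cloud(s)
Q,uv=stats(P,mask(s,'brass'),(.49,-.37),(.60,-.27),.03,.06)
T=Q[Q[:,2]>.043]; c=(T.min(0)+T.max(0))/2; print(uv,len(T),'top mid',c,np.ptp(T,axis=0)); c[2]=.036; print('go',to(c))
print(cv2.minAreaRect(T[:,:2].astype('f4')*1000))
E
python3 d.py|head -1
```

```text
(np.float64(317.91977077363896), np.float64(196.95988538681948)) 184 top mid [ 0.5483 -0.3212  0.0449] [0.0322 0.0316 0.0035]
go [0.0017 0.0009 0.1068]
((548.4608764648438, -321.472412109375), (31.0212459564209, 30.834585189819336), 73.10591888427734)
6.95 [ 0.5473 -0.3199  0.1435] 0.06364349186382115 [0.3397 0.7611 0.339 ] [-0.6463  0.1617  1.6843  0.0002  1.2956  1.1899]
```

View pics/w2.png

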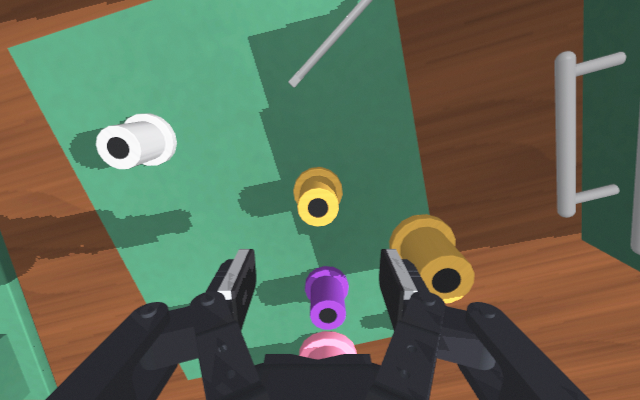

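The brass bushing is at (318,207) between the fingers. The larger one at (440,265) is clear of the right finger.

{"op": "servo_tool", "data": {"deltas": [[0.0015,0.001,0.04,0,0,0,0.75],[0.0015,0.001,0.08,0,0,0,0.75],[0.0015,0.001,0.1,0,0,0,0.75],[0.0015,0.001,0.105,0,0,0,0.75],[0.0015,0.001,0.105,0,0,0,0.1],[0.0015,0.001,0.105,0,0,0,0.1],[0.0015,0.001,0.105,0,0,0,0.1],[0.0015,0.001,0.105,0,0,0,0.1],[0.0015,0.001,0.105,0,0,0,0.1],[0.0015,0.001,0.105,0,0,0,0.1]], "force": 40}}

```text
clock: 7.95
eef_pos: [0.5501, -0.3231, 0.0411]
orientation: [[0.965, -0.264, 0.004], [-0.263, -0.965, -0.002], [0.004, 0.001, -1.0]]
ft_force: [-0.2, 2.6, 6.8]
gripper_width: 0.0303
gripper_force: 40.4
```

```bash
python3 d.py
```

```text
7.95 [ 0.5501 -0.3231  0.0411] 0.030268592945878324 [-0.153   2.5846  6.7522] [-0.648   0.2916  1.722   0.001   1.1241  1.189 ]
[[ 0.9647 -0.2635  0.0036]
 [-0.2635 -0.9647 -0.0017]
 [ 0.0039  0.0007 -1.    ]]
turn z deg to align y: -179.9777766306849 0.022223369315118972
ux,uy in tool [1.     0.0004 0.0039] [ 0.0004 -1.     -0.0007] station pos 0.026520698901430228 -0.35303523252585367 0.04111241788395882
knob hi [-0.1757 -0.353  -0.1898]
knob [-0.176  -0.353  -0.1108]
brass [-0.0036 -0.0012  0.0051]
tray [ 0.019 -0.353 -0.085]
```

{"op": "servo_tool", "data": {"deltas": [[0,0,-0.02,0,0,0,0.1],[0,0,-0.06,0,0,0,0.1],[0,0,-0.11,0,0,0,0.1],[0.006,-0.04,-0.14,0,0,0,0.1],[0.012,-0.08,-0.14,0,0,0,0.1],[0.02,-0.12,-0.14,0,0,0,0.1],[0.02,-0.165,-0.14,0,0,0,0.1],[0.02,-0.21,-0.14,0,0,0,0.1],[0.02,-0.255,-0.14,0,0,0,0.1],[0.02,-0.3,-0.14,0,0,0,0.1],[0.02,-0.33,-0.14,0,0,0,0.1],[0.02,-0.348,-0.14,0,0,0,0.1],[0.02,-0.354,-0.14,0,0,0,0.1],[0.02,-0.354,-0.14,0,0,0,0.1],[0.02,-0.354,-0.14,0,0,0,0.1]]}}

```text
clock: 9.45
eef_pos: [0.6608, 0.0123, 0.1781]
orientation: [[0.964, -0.265, -0.001], [-0.265, -0.964, -0.001], [-0.0, 0.001, -1.0]]
ft_force: [-0.1, 0.2, -3.3]
gripper_width: 0.0303
gripper_force: 40.7
```

```bash
python3 - <<'E'
from d import *
for n in ['side','wrist']:
    s=snap(n,'h_'+n+'.png'); P=cloud(s)
    Q,uv=stats(P,mask(s,'brass'),(.58,-.08),(.74,.08),.12,.26)
    if len(Q): print(n,len(Q),uv,'mid',(Q.min(0)+Q.max(0))/2,'min',Q.min(0),'max',Q.max(0),'pct z',np.percentile(Q[:,2],[2,98]))
    Y,uv=stats(P,mask(s,'yel'),(.58,-.08),(.74,.08),.08,.1)
    if len(Y): print('yel',len(Y),Y.mean(0),(Y.min(0)+Y.max(0))/2)
    k=(P[...,0]>.56)&(P[...,0]<.6)&(P[...,1]>0.02)&(P[...,1]<.05)&(np.abs(P[...,2]-.09)<.006); print('tray z',np.median(P[k][:,2]),k.sum())
s=snap('side'); cv2.imwrite('pics/crop2.png',cv2.resize(s['image'][140:250,250:450],None,fx=4,fy=4,interpolation=cv2.INTER_CUBIC)[:,:,::-1])
E
python3 d.py
```

```text
side 97 (np.float64(355.340206185567), np.float64(191.39175257731958)) mid [0.658  0.0004 0.1799] min [ 0.6365 -0.0264  0.1352] max [0.6794 0.0272 0.2246] pct z [0.1388 0.1864]
yel 106 [0.6632 0.0147 0.0905] [0.6628 0.0153 0.0905]
tray z 0.08987270480849963 93
wrist 5390 (np.float64(317.1890538033395), np.float64(263.1200371057514)) mid [0.662  0.0104 0.1835] min [ 0.6431 -0.0093  0.1361] max [0.6809 0.0301 0.2308] pct z [0.1401 0.1834]
yel 2207 [0.6727 0.0107 0.0901] [0.6701 0.0114 0.09  ]
tray z 0.08955545668763801 213
9.6 [0.6609 0.0123 0.1783] 0.030069407292548738 [-0.5302  0.6713 -3.2804] [-0.0938  0.1898  1.5914 -0.0003  1.3606  1.7456]
[[ 0.9641 -0.2654 -0.0002]
 [-0.2654 -0.9641 -0.0003]
 [-0.0001  0.0003 -1.    ]]
turn z deg to align y: 179.91134345613753 -0.0886565438625011
ux,uy in tool [ 1.     -0.0015 -0.0001] [-0.0015 -1.     -0.0003] station pos 0.04489596990507091 -0.0002911993753977383 0.1782901331948982
knob hi [-0.1949  0.     -0.0517]
knob [-0.1949 -0.      0.0273]
brass [-0.0214  0.3515  0.1424]
tray [ 0.0001 -0.0003  0.0523]
```

View pics/crop2.png

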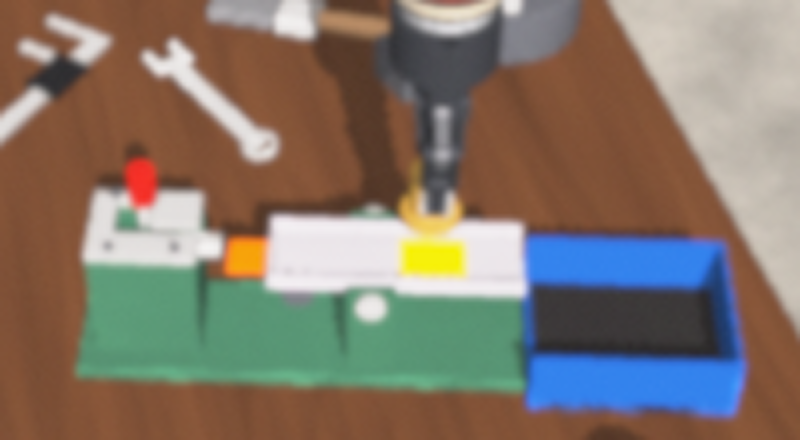

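The crop shows the bushing held upright over the yellow mark (435,255), the tray level, and the knob still in its notch (140,180).

{"op": "servo_tool", "data": {"deltas": [[0,0,0.015,0,0,0,0.1],[0,0,0.03,0,0,0,0.1],[0,0,0.038,0,0,0,0.1],[0,0,0.043,0,0,0,0.1],[0,0,0.045,0,0,0,0.1],[0,0,0.0465,0,0,0,0.1],[0,0,0.0465,0,0,0,0.1],[0,0,0.0465,0,0,0,0.1]]}}

```text
clock: 10.4
eef_pos: [0.6615, 0.0137, 0.1325]
orientation: [[0.965, -0.264, 0.001], [-0.264, -0.965, -0.0], [0.001, -0.0, -1.0]]
ft_force: [-0.8, -0.9, -3.2]
gripper_width: 0.0303
gripper_force: 40.7
```

{"op": "servo_tool", "data": {"deltas": [[0,0,0.001,0,0,0,0.1],[0,0,0.0015,0,0,0,0.1],[0,0,0.0015,0,0,0,0.1]]}}

```text
clock: 10.7
eef_pos: [0.6614, 0.0137, 0.131]
orientation: [[0.965, -0.264, 0.001], [-0.264, -0.965, -0.0], [0.001, -0.0, -1.0]]
ft_force: [-0.6, 0.1, -1.1]
gripper_width: 0.0305
gripper_force: 40.7
```

Contact: the tray is carrying part of the weight. Now I release.

{"op": "servo_tool", "data": {"deltas": [[0,0,0,0,0,0,0.8],[0,0,0,0,0,0,0.8],[0,0,0,0,0,0,0.8],[0,0,0,0,0,0,0.8],[0,0,0,0,0,0,0.8],[0,0,0,0,0,0,0.8],[0,0,0,0,0,0,0.8],[0,0,0,0,0,0,0.8]]}}

```text
clock: 11.5
eef_pos: [0.6611, 0.0137, 0.1303]
orientation: [[0.965, -0.264, -0.0], [-0.264, -0.965, 0.0], [-0.0, -0.0, -1.0]]
ft_force: [-0.2, 0.0, 0.0]
gripper_width: 0.0682
gripper_force: 0.0
```

```bash
python3 - <<'E'
from d import *
for n in ['side','wrist']:
    s=snap(n,'r_'+n+'.png'); P=cloud(s)
    Q,uv=stats(P,mask(s,'brass'),(.58,-.15),(.92,.1),.01,.26)
    if len(Q): print(n,len(Q),uv,'med',np.median(Q,0),'station',(np.median(Q,0)-O)@ux,(np.median(Q,0)-O)@uy)
    k=(P[...,0]>.56)&(P[...,0]<.6)&(P[...,1]>0.02)&(P[...,1]<.05)&(P[...,2]>.07)&(P[...,2]<.13); print('tray rear z',np.median(P[k][:,2]),k.sum())
E
```

```text
side 149 (np.float64(392.2953020134228), np.float64(217.4765100671141)) med [ 0.7737 -0.0242  0.0381] station 0.16325381771965808 -0.005713897833377581
tray rear z 0.09097777901554871 90
wrist 4249 (np.float64(316.5831960461285), np.float64(120.22146387385267)) med [ 0.7667 -0.009   0.0475] station 0.1524927796583841 0.007135500701658053
tray rear z 0.08945402142575257 1202
```

{"op": "servo_tool", "data": {"deltas": [[0,0,-0.04,0,0,0,0.7],[0,0,-0.09,0,0,0,0.7],[-0.05,-0.01,-0.09,0,0,0,0.7],[-0.1,-0.021,-0.09,0,0,0,0.7],[-0.15,-0.021,-0.09,0,0,0,0.7],[-0.19,-0.021,-0.09,0,0,0,0.7],[-0.215,-0.02,-0.09,0,0,0,0.7],[-0.215,-0.02,-0.09,0,0,0,0.7],[-0.215,-0.02,-0.09,0,0,0,0.7]]}}

```text
clock: 12.5
eef_pos: [0.4591, 0.0897, 0.2207]
orientation: [[0.965, -0.263, 0.002], [-0.263, -0.965, -0.0], [0.002, -0.0, -1.0]]
ft_force: [0.1, 0.8, -0.5]
gripper_width: 0.0598
gripper_force: 0.0
```

```bash
python3 k.py; python3 d.py; python3 - <<'E'
from m import *
s=snap('side'); cv2.imwrite('pics/crop3.png',cv2.resize(s['image'][150:260,250:450],None,fx=4,fy=4,interpolation=cv2.INTER_CUBIC)[:,:,::-1])
P=cloud(s)
for lo,hi in [((.56,.02),(.6,.05)),((.68,-.02),(.71,.02))]:
    k=(P[...,0]>lo[0])&(P[...,0]<hi[0])&(P[...,1]>lo[1])&(P[...,1]<hi[1])&(P[...,2]>.05)&(P[...,2]<.13);print(np.median(P[k][:,2]))
E
```

```text
side 65 top mid [0.457  0.0864 0.157 ] station -0.1713770041998112 0.017417555356314385
wrist 1046 top mid [0.4583 0.088  0.155 ] station -0.17055255242651654 0.019276098306969056
12.65 [0.4599 0.0894 0.2205] 0.05971269716328652 [-0.269   1.2512 -0.2051] [ 0.0329 -0.3156  2.0018 -0.0001  1.455   1.8711]
[[ 0.9645 -0.2642  0.0004]
 [-0.2642 -0.9645 -0.0001]
 [ 0.0004 -0.     -1.    ]]
turn z deg to align y: 179.98186787378665 -0.01813212621335117
ux,uy in tool [ 1.     -0.0003  0.0004] [-0.0003 -1.      0.    ] station pos -0.16936722958135209 0.021023063474733643 0.22054905622753262
knob hi [ 0.0194  0.021  -0.0094]
knob [0.0193 0.021  0.0696]
brass [0.1924 0.3728 0.1846]
tray [0.2143 0.021  0.0946]
0.08977350308448828
0.09061590486981991
```

View pics/crop3.png

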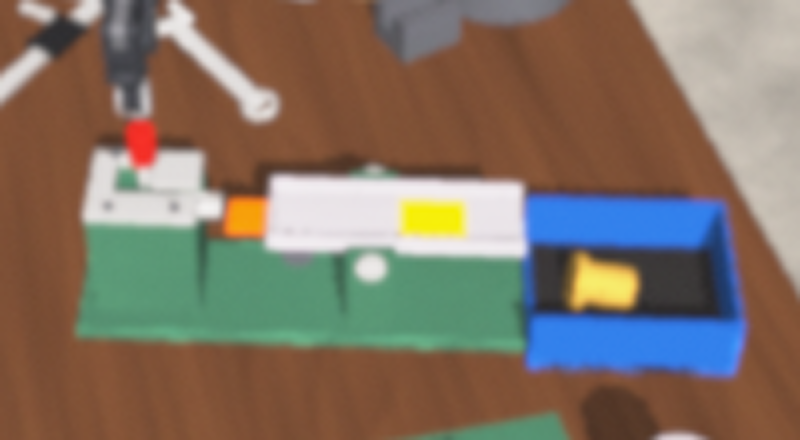

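The bushing lies in the bin (605,283), the tray is level, and the knob is still in the notch. Next I regrip it.

{"op": "servo_tool", "data": {"deltas": [[-0.001,0,0.04,0,0,0,0.7],[-0.001,0,0.06,0,0,0,0.7],[-0.001,0,0.066,0,0,0,0.7],[-0.001,0,0.066,0,0,0,0.0],[-0.001,0,0.066,0,0,0,0.0],[-0.001,0,0.066,0,0,0,0.0],[-0.001,0,0.066,0,0,0,0.0],[-0.001,0,0.066,0,0,0,0.0],[-0.001,0,0.066,0,0,0,0.0]], "force": 60}}

```text
clock: 13.6
eef_pos: [0.4591, 0.0893, 0.1563]
orientation: [[0.965, -0.264, 0.003], [-0.264, -0.965, -0.002], [0.003, 0.001, -1.0]]
ft_force: [-2.2, -4.9, 5.9]
gripper_width: 0.0206
gripper_force: 58.6
```

```bash
python3 d.py
```

```text
13.6 [0.4591 0.0893 0.1563] 0.020620494187785318 [-2.1845 -4.8843  5.9058] [ 0.0338 -0.2591  2.0671 -0.0019  1.3307  1.8718]
[[ 0.9646 -0.2636  0.0029]
 [-0.2636 -0.9646 -0.0018]
 [ 0.0032  0.0009 -1.    ]]
turn z deg to align y: -179.98520539197608 0.01479460802393042
ux,uy in tool [1.     0.0003 0.0032] [ 0.0003 -1.     -0.0009] station pos -0.17013741978758917 0.020711293855036242 0.15630106927575946
knob hi [ 0.0203  0.0208 -0.0736]
knob [0.0201 0.0207 0.0054]
brass [0.1926 0.3725 0.1213]
tray [0.215  0.0207 0.031 ]
```

{"op": "servo_tool", "data": {"deltas": [[-0.005,0,-0.002,0,0,0,0],[-0.01,0,-0.002,0,0,0,0],[-0.01,0,-0.002,0,0,0,0],[-0.0105,0,-0.002,0,0,0,0],[-0.0105,0,-0.002,0,0,0,0]]}}

```text
clock: 14.1
eef_pos: [0.4498, 0.0915, 0.1565]
orientation: [[0.965, -0.264, 0.007], [-0.264, -0.965, -0.003], [0.007, 0.001, -1.0]]
ft_force: [8.8, -6.1, -6.8]
gripper_width: 0.0202
gripper_force: 59.2
```

```bash
python3 d.py | grep station
```

```text
ux,uy in tool [1.    0.    0.007] [ 0.     -1.     -0.0009] station pos -0.17970638587260168 0.020454490315977084 0.15647585868027233
```

{"op": "servo_tool", "data": {"deltas": [[0,0.008,0,0,0,0,0],[0,0.015,0,0,0,0,0],[0,0.019,0,0,0,0,0],[0,0.0195,0,0,0,0,0],[0,0.0195,0,0,0,0,0]]}}

```text
clock: 14.6
eef_pos: [0.4449, 0.0738, 0.1565]
orientation: [[0.964, -0.264, 0.008], [-0.264, -0.964, 0.001], [0.007, -0.003, -1.0]]
ft_force: [9.4, -1.4, -7.0]
gripper_width: 0.0201
gripper_force: 59.4
```

```bash
python3 d.py | grep station
```

```text
ux,uy in tool [ 1.     -0.0005  0.0071] [-0.0005 -1.      0.0027] station pos -0.17972606992422574 0.0020571248543053214 0.15649541848050164
```

{"op": "servo_tool", "data": {"deltas": [[0.006,0,0,0,0,0,0],[0.014,0,0,0,0,0,0],[0.022,0,0,0,0,0,0],[0.03,0,0,0,0,0,0],[0.033,0,0,0,0,0,0],[0.033,0,0,0,0,0,0]]}}

```text
clock: 15.2
eef_pos: [0.4751, 0.0655, 0.1564]
orientation: [[0.965, -0.264, 0.001], [-0.264, -0.965, 0.001], [0.001, -0.001, -1.0]]
ft_force: [3.6, 0.5, -2.1]
gripper_width: 0.0199
gripper_force: 59.8
```

```bash
python3 d.py | grep station
```

```text
ux,uy in tool [ 1.     -0.      0.0007] [-0.     -1.      0.0013] station pos -0.14835200482374022 0.001981424320833157 0.15643073904156515
```

{"op": "servo_tool", "data": {"deltas": [[0,0,0,0,0,0,0.5],[0,0,0,0,0,0,0.6],[0,0,0,0,0,0,0.7],[0,0,0,0,0,0,0.7],[0,0,-0.03,0,0,0,0.7],[0,0,-0.08,0,0,0,0.7],[0,0,-0.1,0,0,0,0.7],[0,0,-0.1,0,0,0,0.7]]}}

```text
clock: 16.0
eef_pos: [0.4766, 0.0652, 0.2613]
orientation: [[0.965, -0.263, 0.008], [-0.264, -0.965, -0.0], [0.008, -0.002, -1.0]]
ft_force: [0.2, -0.7, -0.0]
gripper_width: 0.0597
gripper_force: 0.0
```

```bash
python3 k.py; python3 d.py|grep station; python3 - <<'E'
from m import *
s=snap('side'); a=s['image'][160:380,240:460]; w=bot.snapshot('wrist')['image'][80:300,200:420]
cv2.imwrite('pics/end.png',cv2.resize(np.hstack([a,w]),None,fx=1.8,fy=1.8,interpolation=cv2.INTER_CUBIC)[:,:,::-1])
E
```

```text
side 57 top mid [0.4743 0.0623 0.1571] station -0.14831536712067658 -0.0012883796478192508
wrist 735 top mid [0.4751 0.0648 0.1554] station -0.14817882274913005 0.0013725608345486729
ux,uy in tool [ 1.      0.0003 -0.0021] [ 0.0003 -1.     -0.0005] station pos -0.1495252346406151 0.0014028389214450678 0.2549384180102859
```

View pics/end.png

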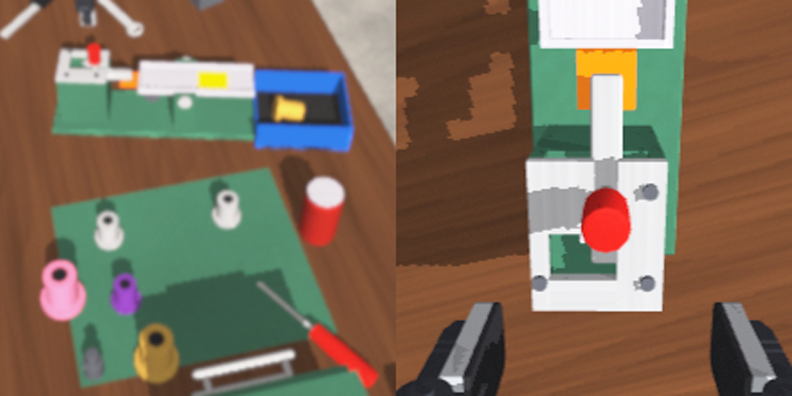

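The bolt nose is back over the orange tongue (607,85), with the knob home at the position it started from. The bushing is in the bin (290,110), the tray is level, and the other things haven't moved.

```bash
python3 -c "
from workcell import bot
print(bot.finish_job())"
```

```text
the job is handed in; nothing more can be done
None
```

The job is done and handed in at about 16 s on the robot's clock: the brass bushing tipped the tray and slid into the blue bin, and the bolt is back home over the tongue, locking the level tray. I saw nothing else moved.

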